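Function-check an emergency-stop unit and lift it out of its test stand

ROBOT

A 6-joint arm with a two-finger parallel gripper is mounted at the origin on a cart in front of the work surface, level with it; the furniture and walls round the work are solid. World frame = base frame: x ahead of the robot, y to its left, z up, the work surface at z = 0. Lengths are in m, angles in rad, forces in N, time in s.
With the tool pointing down it reaches from about 0.375 to 0.9 m from the base axis. Payload 3.1 kg.
Tool frame: the origin (TCP) lies on the centre line of the jaws, within the pads' length; the fingertips stand 14 mm ahead of it and the grasp point (between the pads) lies 5 mm behind it; z points along the fingers, y is the line along which they close (so a half turn about z gives the same grasp; the last joint's range is limited). The gripper opens to 87 mm and grips with 3 to 60 N. Pads are 19 mm wide; open, the fingers measure 117 mm over their backs; the gripper's body (75 mm by 190 mm) begins 51 mm behind the grasp point.
Start: joints at [1.014, 0.527, 1.433, -0, 1.181, -0.178], TCP at [0.231, 0.581, 0.237] pointing down, gripper open.
Joint ranges: [-3.08, 3.08], [-0.75, 2.2], [0.22, 2.44], [-1.43, 4.57], [0, 2.65], [-2.85, 2.85]. Speed limits (rad/s): [2.79, 2.79, 3.14, 3.14, 3.14, 3.14].

INTERFACE

Orientations are given as a unit quaternion [x, y, z, w].
In Python, from rig import robot gives the robot as it stands.
- The arm moves only by the tool move_arm, never from a script. Its argument "commands" is a list of rows, each an object with "hand": the finger opening in cm, from 0 to 8.7; "travel": the shift along the tool's x, y, z in cm, a list of three; "twist": the turn, a rotation vector about the tool's x, y, z in degrees, a list of three. In form: [{"hand": hand, "travel": [dx, dy, dz], "twist": [wx, wy, wz]}, ...]. A call has 1 to 5 rows; each row shifts and turns the commanded pose from where the row before left it, along the tool's axes as they then stand; what a row does not reach is not made up. A row lasts 1/12 s, in which the tool goes at most 41.7 mm and 7.16 degrees, less where a joint would pass 70% of its speed; a pose out of reach is approached as far as the arm can. A call is refused whole if a number of a shift passes 4.17 or a number of a turn 7.16, either way. A call with a gripper value outside its range is refused whole. The fingers move at their own pace and stop on an object; "force" is the grip in N (left out, the last holds). Time passes only in rows, so rows that do not move let the fingers close. It gives the time, the measured TCP pose, the force, the opening and the grip force at its end, in the units of the state.
- robot.get_obs(): the state, without advancing time (a new reading comes with each control period).
- robot.camera(name): name is "side" or "top"; returns a dict with "frame" (400x640x3 uint8, red, green, blue), "fov_y" (degrees; the focal length in pixels is half the picture's height over the tangent of half this angle, whatever the lens; pixels are square), "cx", "cy" (the principal point, pixels), "extrinsics" (4x4, takes a point from camera to world coordinates). Camera axes: x right, y down, z forward; pixel columns grow to the right and rows downward; lengths in m; the calibration is good to about 2 mm. A picture is of the moment at which its call begins. There is no depth.
- robot.hand_in(): hands the job in; it is judged then, once.
The state is a dict: "time": time; "q": joint angles; "joint_velocities": joint speeds; "joint_torque": joint torques, N m; "position": TCP position; "tool_rot": TCP orientation; "ft_force": force on the tool from outside, world axes, zero at the start; "moment": the same for the moment, N m; "grip_width": finger opening in m; "grip_force": force on a finger pad.
Only numpy, scipy, OpenCV 4.12 (cv2) and the standard library are available. Lean on these libraries where they do the work, as an engineer would, in place of code of your own. Each camera call takes 0.05 s, during which the arm holds its last target. There are 200 camera calls.

TASK

Check the emergency-stop unit, the yellow box with the red mushroom head: press the red head fully down and let it spring back, then turn it clockwise (seen from above) as far as it goes, about 60 degrees, to reset it. Then take the yellow box by its two long sides, lift it out of the test stand and hold it level and still for three seconds with its underside at least 12 cm above the counter; finish with it still held in the air. Leave the grey box with the green button in its nest, and do not shift the things lying round about.

Things in the scene. Friction and masses are not known exactly. Their poses are not given: they have to be found in the camera images.
- stop_unit: the emergency-stop unit: yellow box 64 (x) x 52 (y) x 48 mm (z) without its head, about 0.5 kg, loose in one of the stand's two nests. Origin: centre of its underside; z up. Sides plain but for a black blank, 4 mm proud, on the +x end; grip it across the 52 mm (its y). On the middle of its top (z = 48 mm) stands the red head on a 23 mm thick black neck.
- stop_top (a point): centre of the top of the red mushroom head: 38 mm in diameter, 18 mm tall, sides upright from 3 to 13 mm above its lower face, white clockwise arrows on top. Up: 75 mm above the box's underside, 27 mm above the box's top, 9 mm gap under the head; pressed: 6 mm lower. Turns with the head.
- stop_press (a joint): how far the red head is pressed down into the box: 0 up, 0.006 m fully down (stop). A spring holds it up: it starts to give at 3 N, is fully down at 6 N, and comes back up by itself when let go, turned or not.
- stop_turn (a joint): how far the red head is turned clockwise seen from above: starts between 0 and 0.2 rad, stop at 1.05 rad (reset); stays where left; takes under 0.1 N m and does not rise or sink as it turns.
- test_stand: test stand, fixed: aluminium plate 200 (x) x 84 (y) x 8 mm on the counter; origin under its centre, x lengthwise. Two nests, centred at x = -50 and +50 mm, each hold a box on the plate's top (z = 8 mm), box x along stand x, inside black lips 9 mm tall above the plate with 2 mm play on every side; a box lifts straight out. Tall furniture (black rack, 0.30 m) stands to its left: travel above it.
- green_unit: grey box of the same size (64 x 52 x 48 mm) with a flat green button in a steel collar on top (57.5 mm tall over all), loose in the other nest; leave it alone. Origin: centre of its underside. Which box is in which nest varies.
- nippers: red-handled nippers lying on the counter, 63 x 147 x 12 mm, origin under their centre; a bystander
- grease_tin: round silver tin, 70 mm in diameter, 24 mm tall, origin under its centre; a bystander
Not all that is in view belongs to the job. Several things have the shape of the stop_unit; the one meant has the colours described above.

How it is judged:
On the way, in this order (a step that is already met when the one before it is completed fails the run):
1. the red head is pressed down, the box in its nest (value of joint stop_press above 0.0045 m and height (world z) of stop_unit below 0.02 m), for 0.05 s.
2. the red head is back up and has been turned clockwise to its stop, the box still in its nest (value of joint stop_press below 0.002 m and value of joint stop_turn above 0.85 rad and height (world z) of stop_unit below 0.02 m), for 0.1 s.
3. the yellow box is held in the air, level and still, for two seconds (height (world z) of stop_unit above 0.095 m and angle between stop_unit's own z axis and vertical below 0.14 rad and linear speed of stop_unit below 0.03 m/s and angular speed of stop_unit below 0.25 rad/s and contact force between stop_unit and the fingers above 2 N and contact force between stop_unit and test_stand below 0.2 N and contact force between stop_unit and green_unit below 0.2 N and contact force between stop_unit and nippers below 0.2 N and contact force between stop_unit and grease_tin below 0.2 N), for 2 s.
At the end, for the whole second after the job is handed in: The yellow box hangs in the fingers alone, underside over 95 mm up, within 0.14 rad of level, slower than 0.03 m/s and 0.25 rad/s; red head up (within 2 mm), turned over 0.8 rad; grey box within 15 mm, nippers and tin within 30 mm of their starts (all of step 3 and value of joint stop_press below 0.002 m and value of joint stop_turn above 0.8 rad and distance of green_unit from where it was at the start of the episode below 0.015 m and distance of each of nippers, grease_tin from where it was at the start of the episode below 0.03 m); the arm keeps its last pose, push and grip.
It fails at once if the grey box is moved more than 30 mm or tipped (distance of green_unit from where it was at the start of the episode above 0.03 m or angle between green_unit's own z axis and vertical above 0.4 rad).
It fails at once if the yellow box is tipped over (angle between stop_unit's own z axis and vertical above 0.6 rad).
It fails at once if the nippers or the tin are shoved away (distance of any of nippers, grease_tin from where it was at the start of the episode above 0.05 m).
It also fails if it takes over 67 s, if anything falls off the work surface, if the arm or the gripper's body presses on something with over 40 N, if the wrist force passes 120 N, or if a joint passes its speed limit or range.

## Working session

There is one attempt and no reset: what is moved stays moved. The work goes in short steps, Python scripts to look and compute and a tool call to move; the robot and the scene stay as the last step left them, time stands still between calls to the robot, and variables do not carry over. Pictures are saved under pics/ and viewed, at most 10 in all, crops included, and the job is handed in when it is done.

Besides the shell and the picture viewer there is one more tool, called after "Request:" as name(argument=value, ...), one argument or row to a line, values as JSON. move_arm: Moves the arm, as the interface text tells. Its arguments: {"type":"object","properties":{"commands":{"type":"array"},"force":{"type":"number"}},"required":["commands"]}

```bash
mkdir -p pics; cat > h.py <<'E'
import numpy as np, cv2
from rig import robot
def cam(n,save=None):
    c=robot.camera(n); f=c["frame"]
    if save: cv2.imwrite(f"pics/{save}.png",f[:,:,::-1])
    c["f"]=f.shape[0]/2/np.tan(np.radians(c["fov_y"])/2); c["E"]=np.array(c["extrinsics"]); return c
def ray(c,u,v):
    d=c["E"][:3,:3]@np.array([(u-c["cx"])/c["f"],(v-c["cy"])/c["f"],1]); return c["E"][:3,3],d
def onz(c,u,v,z):
    o,d=ray(c,u,v); return o+d*(z-o[2])/d[2]
def proj(c,p):
    q=c["E"][:3,:3].T@(np.array(p)-c["E"][:3,3]); return q[:2]/q[2]*c["f"]+[c["cx"],c["cy"]]
E
python3 - <<'E'
from h import *
for n in("top","side"):
    c=cam(n,n+"0"); print(n,c["fov_y"],c["cx"],c["cy"],c["E"].round(3).tolist(),[k for k in c])
print(robot.get_obs())
E
```

```text
top 42.15853908723717 315.89425043327725 197.59671735171742 [[0.013, -0.997, 0.076, 0.445], [-1.0, -0.014, -0.015, -0.23], [0.016, -0.075, -0.997, 1.088], [0.0, 0.0, 0.0, 1.0]] ['frame', 'fov_y', 'cx', 'cy', 'extrinsics', 'f', 'E']
side 44.643960229795596 316.8305598845014 208.98715257974868 [[0.867, -0.2, 0.456, 0.031], [-0.498, -0.326, 0.804, -1.099], [-0.013, -0.924, -0.382, 0.5], [0.0, 0.0, 0.0, 1.0]] ['frame', 'fov_y', 'cx', 'cy', 'extrinsics', 'f', 'E']
{'time': 0.1, 'q': array([ 1.01451513e+00,  5.28365053e-01,  1.43377509e+00, -1.67771045e-06,
        1.18145552e+00, -1.78489859e-01]), 'joint_velocities': array([-0.00042882, -0.00154051, -0.00240165,  0.00104287, -0.00030579,
        0.00137596]), 'joint_torque': array([ 2.07701228e-04, -4.40988994e+01, -1.77151287e+01,  6.35128794e-02,
        5.34421694e-02, -4.77285948e-05]), 'position': array([0.23016186, 0.58037923, 0.23567421]), 'tool_rot': array([ 1.87773912e-01,  9.82211767e-01, -9.34949023e-04, -3.58991772e-04]), 'ft_force': array([-0.43226489,  0.36968728,  0.01101233]), 'moment': array([-0.05896852, -0.01875689,  0.01481052]), 'grip_force': 0.0, 'grip_width': 0.0870577711398867}
```

View pics/top0.png

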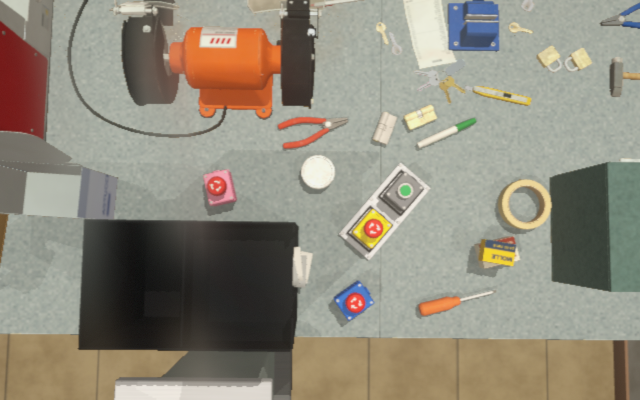

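View pics/side0.png

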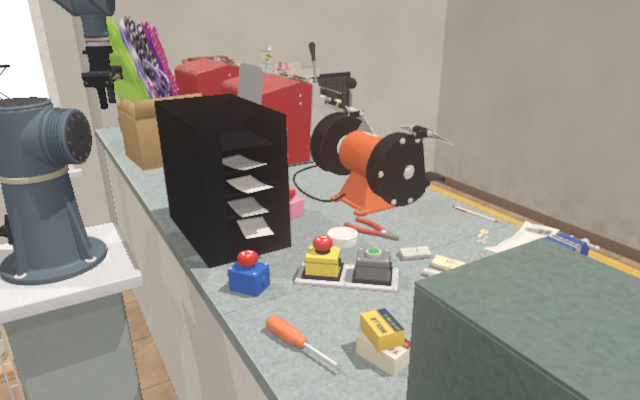

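The top view shows the yellow box with its red head at (373,228) and the grey unit at (404,190), on the slanted stand. The rack is at columns 80–300, the tin at (318,172) and the nippers at (312,131). The side view shows the yellow unit at (322,258). Next I'll measure these.

```bash
python3 - <<'E'
from h import *
T=cam("top");S=cam("side")
def blob(c,box,lo,hi,lo2=None,hi2=None):
    x0,y0,x1,y1=box; h=cv2.cvtColor(c["frame"],cv2.COLOR_RGB2HSV)[y0:y1,x0:x1]
    m=cv2.inRange(h,lo,hi)
    if lo2: m|=cv2.inRange(h,lo2,hi2)
    cs=cv2.findContours(m,cv2.RETR_EXTERNAL,cv2.CHAIN_APPROX_NONE)[0]
    k=max(cs,key=cv2.contourArea)+np.array([[x0,y0]]); return k
R=((0,140,90),(8,255,255),(172,140,90),(180,255,255)); Y=((20,120,90),(35,255,255))
tr=cv2.convexHull(blob(T,(340,200,405,260),*R)); (u,v),r=cv2.minEnclosingCircle(tr)
d=T["E"][2,3]
print("head top",u,v,r, onz(T,u,v,.079), "diam mm",2*r/T["f"]*(d-.078)*1e3)
sr=cv2.convexHull(blob(S,(300,225,345,262),*R)); (a,b),ax,an=cv2.fitEllipse(sr); print("side",a,b,ax)
o1,d1=ray(T,u,v);o2,d2=ray(S,a,b)
s=np.linalg.lstsq(np.c_[d1,-d2],o2-o1,rcond=None)[0]; p,q=o1+s[0]*d1,o2+s[1]*d2; print("tri",p,q)
def rect(k,z):
    P=np.array([onz(T,*x,z)[:2] for x in k[:,0]],np.float32); return cv2.minAreaRect(P)
ty=blob(T,(340,200,405,260),*Y); print("yellow",rect(ty,.056))
g=blob(T,(390,175,420,205),(55,80,40),(90,255,255)); (gu,gv),gr=cv2.minEnclosingCircle(g); G=onz(T,gu,gv,.0655); H=onz(T,u,v,.079)
print("green",G,"dist",np.linalg.norm((G-H)[:2]),"ang",np.degrees(np.arctan2(*(G-H)[1::-1])))
for n,(x,y) in dict(rack_tr=(298,222),rack_br=(296,350),rack_tl=(85,222)).items(): print(n,onz(T,x,y,.3))
for n,(x,y) in dict(blueR=(355,302),tin=(318,172),nip=(312,131)).items(): print(n,onz(T,x,y,.05))
f=T["frame"][140:320,280:460]; cv2.imwrite("pics/c1.png",cv2.resize(f,(720,720),interpolation=cv2.INTER_CUBIC)[60:660,:,::-1])
E
```

```text
head top 372.9285583496094 228.2142791748047 9.105480194091797 [ 0.46336273 -0.356729    0.079     ] diam mm 35.44339625904504
side 322.2963562011719 243.1309051513672 (14.627524375915527, 18.767913818359375)
tri [ 0.46347663 -0.35751457  0.07274283] [ 0.46286097 -0.35718605  0.07269038]
yellow ((0.46335870027542114, -0.356777548789978), (0.052479106932878494, 0.06589779257774353), 49.88502502441406)
green [ 0.5401454  -0.42180513  0.0655    ] dist 0.10065028815751412 ang -40.282497175410775
rack_tr [ 0.46723962 -0.21509182  0.3       ]
rack_br [ 0.27676815 -0.21508745  0.3       ]
rack_tl [0.46292227 0.10572461 0.3       ]
blueR [ 0.31766742 -0.32552148  0.05      ]
tin [ 0.57544833 -0.24902496  0.05      ]
nip [ 0.6588585  -0.23580863  0.05      ]
```

View pics/c1.png

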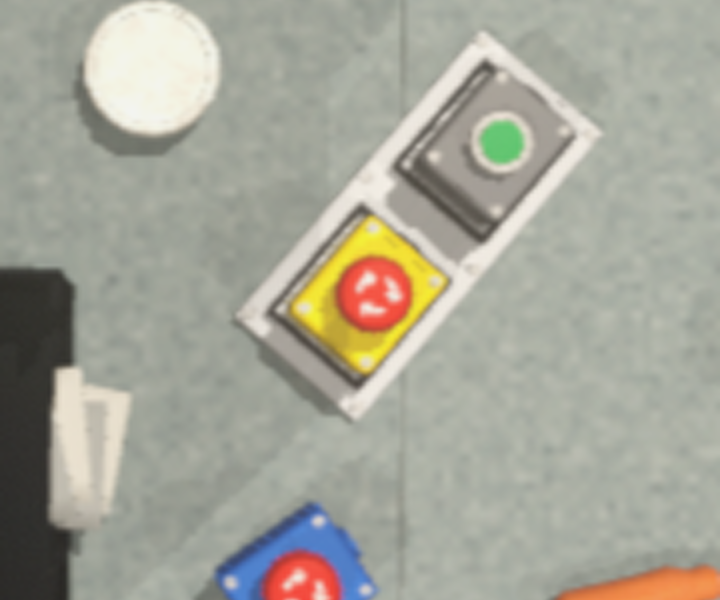

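The head (35 mm seen, 38 given), the yellow box (52×66 mm) and the 101 mm nest spacing all match. The stand's x axis is at −40.2° and the box centre is at (0.463, −0.357). I'll rise above the rack, align tool y to 49.8°, then travel.

Request:
move_arm(
  commands=[
    {"hand": 0, "travel": [0, 0, -4.1], "twist": [0, 0, 6.2]},
    {"hand": 0, "travel": [0, 0, -4.1], "twist": [0, 0, 6.2]},
    {"hand": 0, "travel": [0, 0, -4.1], "twist": [0, 0, 6.2]},
    {"hand": 0, "travel": [0, 0, -4.1], "twist": [0, 0, 0]},
    {"hand": 0, "travel": [0, 0, 0], "twist": [0, 0, 0]},
  ],
  force=12,
)

```text
time: 0.62
position: [0.2323, 0.5842, 0.4108]
tool_rot: [0.344, 0.939, 0.009, 0.002]
ft_force: [0.5, 0.8, 0.8]
grip_width: 0.0617
grip_force: 0.0
```

Request:
move_arm(
  commands=[
    {"hand": 0, "travel": [-3.9, -1.4, 0], "twist": [0, 0, 0]},
    {"hand": 0, "travel": [-3.9, -1.4, 0], "twist": [0, 0, 0]},
    {"hand": 0, "travel": [-3.9, -1.4, 0], "twist": [0, 0, 0]},
    {"hand": 0, "travel": [-3.9, -1.4, 0], "twist": [0, 0, 0]},
    {"hand": 0, "travel": [-3.9, -1.4, 0], "twist": [0, 0, 0]},
  ],
)

```text
time: 1.03
position: [0.3343, 0.3998, 0.4002]
tool_rot: [0.344, 0.939, -0.0, -0.0]
ft_force: [0.9, 0.3, -0.1]
grip_width: 0.0277
grip_force: 0.0
```

Request:
move_arm(
  commands=[
    {"hand": 0, "travel": [-3.9, -1.4, 0], "twist": [0, 0, 0]},
    {"hand": 0, "travel": [-3.9, -1.4, 0], "twist": [0, 0, 0]},
    {"hand": 0, "travel": [-3.9, -1.4, 0], "twist": [0, 0, 0]},
    {"hand": 0, "travel": [-3.9, -1.4, 0], "twist": [0, 0, 0]},
    {"hand": 0, "travel": [-3.9, -1.4, 0], "twist": [0, 0, 0]},
  ],
)

```text
time: 1.45
position: [0.4381, 0.2202, 0.4004]
tool_rot: [0.344, 0.939, 0.0, 0.0]
ft_force: [0.1, -0.4, -0.2]
grip_width: 0.0017
grip_force: 0.0
```

Request:
move_arm(
  commands=[
    {"hand": 0, "travel": [-2.8, -3.0, 0], "twist": [0, 0, 0]},
    {"hand": 0, "travel": [-2.8, -3.0, 0], "twist": [0, 0, 0]},
    {"hand": 0, "travel": [-2.8, -3.0, 0], "twist": [0, 0, 0]},
    {"hand": 0, "travel": [-2.8, -3.0, 0], "twist": [0, 0, 0]},
    {"hand": 0, "travel": [-2.8, -3.0, 0], "twist": [0, 0, 0]},
  ],
)

```text
time: 1.87
position: [0.4471, 0.0153, 0.4004]
tool_rot: [0.344, 0.939, 0.0, 0.0]
ft_force: [1.0, 0.4, -0.8]
grip_width: 0.0
grip_force: 0.0
```

Request:
move_arm(
  commands=[
    {"hand": 0, "travel": [-2.8, -3.0, 0], "twist": [0, 0, 0]},
    {"hand": 0, "travel": [-2.8, -3.0, 0], "twist": [0, 0, 0]},
    {"hand": 0, "travel": [-2.8, -3.0, 0], "twist": [0, 0, 0]},
    {"hand": 0, "travel": [-2.8, -3.0, 0], "twist": [0, 0, 0]},
    {"hand": 0, "travel": [-2.8, -3.0, 0], "twist": [0, 0, 0]},
  ],
)

```text
time: 2.28
position: [0.4571, -0.1897, 0.4004]
tool_rot: [0.344, 0.939, 0.0, 0.0]
ft_force: [0.6, 0.3, 0.7]
grip_width: 0.0003
grip_force: 0.0
```

Request:
move_arm(
  commands=[
    {"hand": 0, "travel": [-2.8, -3.0, 0], "twist": [0, 0, 0]},
    {"hand": 0, "travel": [-2.8, -3.0, 0], "twist": [0, 0, 0]},
    {"hand": 0, "travel": [-2.8, -3.0, 0], "twist": [0, 0, 0]},
    {"hand": 0, "travel": [0, 0, 0], "twist": [0, 0, 0]},
    {"hand": 0, "travel": [0, 0, 0], "twist": [0, 0, 0]},
  ],
)

```text
time: 2.7
position: [0.4631, -0.3128, 0.3993]
tool_rot: [0.346, 0.938, 0.0, -0.001]
ft_force: [0.5, 1.3, -0.5]
grip_width: 0.0004
grip_force: 0.0
```

```bash
cat >> h.py <<'E'
def to(x,y,z):
    from scipy.spatial.transform import Rotation as R
    o=robot.get_obs(); r=R.from_quat(o["tool_rot"]); M=r.as_matrix()
    yang=np.degrees(np.arctan2(M[1,1],M[0,1]))
    print("pos",o["position"].round(4),"yang",yang.round(2),"tilt",np.degrees(np.arccos(-M[2,2])).round(2),"q6",o["q"][5].round(3),"w",o["grip_width"].round(4),"F",o["ft_force"].round(1))
    print("travel cm",(M.T@(np.array([x,y,z])-o["position"])*100).round(2))
E
python3 -c "
from h import *
to(.463,-.357,.4)"
```

```text
Traceback (most recent call last):
  File "h.py", line 17, in to
    print("pos",o["position"].round(4),"yang",yang.round(2),"tilt",np.degrees(np.arccos(-M[2,2])).round(2),"q6",o["q"][5].round(3),"w",o["grip_width"].round(4),"F",o["ft_force"].round(1))
                                                                                                                                       ^^^^^^^^^^^^^^^^^^^^^
AttributeError: 'float' object has no attribute 'round'
```

Request:
move_arm(
  commands=[
    {"hand": 0, "travel": [-1.4, -1.7, 0], "twist": [0, 0, 0]},
    {"hand": 0, "travel": [-1.4, -1.7, 0], "twist": [0, 0, 0]},
    {"hand": 0, "travel": [0, 0, 0], "twist": [0, 0, 0]},
    {"hand": 0, "travel": [0, 0, 3.5], "twist": [0, 0, 0]},
    {"hand": 0, "travel": [0, 0, 3.5], "twist": [0, 0, 0]},
  ],
)

```text
time: 3.12
position: [0.4642, -0.3543, 0.3322]
tool_rot: [0.344, 0.939, -0.001, 0.003]
ft_force: [-0.6, -0.5, -0.7]
grip_width: 0.0007
grip_force: 0.0
```

Request:
move_arm(
  commands=[
    {"hand": 0, "travel": [0, 0, 3.5], "twist": [0, 0, 0]},
    {"hand": 0, "travel": [0, 0, 3.5], "twist": [0, 0, 0]},
    {"hand": 0, "travel": [0, 0, 3.5], "twist": [0, 0, 0]},
    {"hand": 0, "travel": [0, 0, 3.5], "twist": [0, 0, 0]},
    {"hand": 0, "travel": [0, 0, 3.5], "twist": [0, 0, 0]},
  ],
)

```text
time: 3.53
position: [0.4632, -0.3525, 0.1547]
tool_rot: [0.343, 0.939, 0.0, 0.0]
ft_force: [-0.5, -0.2, 0.1]
grip_width: 0.0007
grip_force: 0.0
```

Request:
move_arm(
  commands=[
    {"hand": 0, "travel": [0, 0, 2.0], "twist": [0, 0, 0]},
    {"hand": 0, "travel": [0, 0, 0], "twist": [0, 0, 0]},
    {"hand": 0, "travel": [0, 0, 0], "twist": [0, 0, 0]},
  ],
)

```text
time: 3.78
position: [0.4628, -0.3528, 0.1351]
tool_rot: [0.343, 0.939, 0.001, -0.001]
ft_force: [-1.0, 0.3, 0.3]
grip_width: 0.0003
grip_force: 0.0
```

```bash
sed -i 's/o\["grip_width"\].round(4)/round(float(o["grip_width"]),4)/' h.py; python3 -c "
from h import *
to(.463,-.357,.102)
c=cam('side'); f=c['frame'][150:320,220:420]; cv2.imwrite('pics/s1.png',cv2.resize(f[:,:,::-1],None,fx=3.5,fy=3.5,interpolation=cv2.INTER_CUBIC))"
```

```text
pos [ 0.4628 -0.3528  0.1351] yang 49.83 tilt 0.18 q6 -1.713 w 0.0003 F [-1.   0.3  0.3]
travel cm [-0.29 -0.31  3.31]
```

View pics/s1.png

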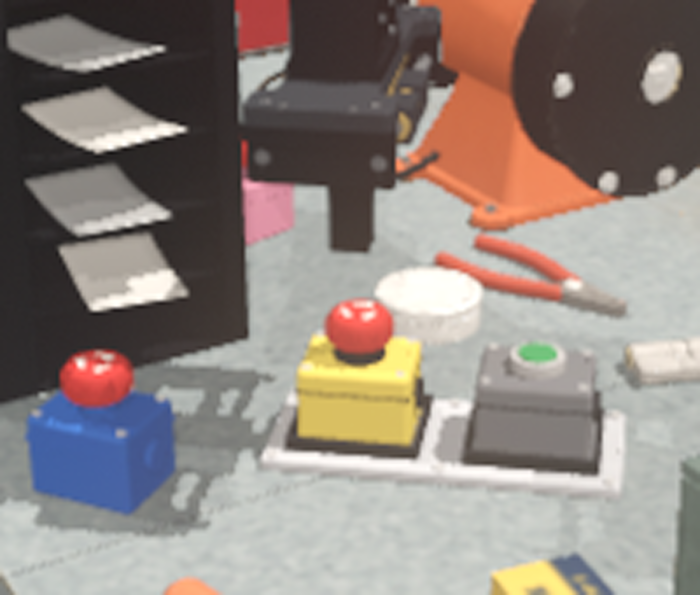

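The gripper's closed fingers hang over the yellow unit in the crop (fingers ~(350,245), red head ~(358,327)), and nothing is near it. Next: centre, descend, and press.

Request:
move_arm(
  commands=[
    {"hand": 0, "travel": [-0.3, -0.3, 1.6], "twist": [0, 0, 0]},
    {"hand": 0, "travel": [0, 0, 1.5], "twist": [0, 0, 0]},
    {"hand": 0, "travel": [0, 0, 0.4], "twist": [0, 0, 0]},
    {"hand": 0, "travel": [0, 0, 0.3], "twist": [0, 0, 0]},
    {"hand": 0, "travel": [0, 0, 0], "twist": [0, 0, 0]},
  ],
)

```text
time: 4.25
position: [0.4639, -0.3593, 0.0987]
tool_rot: [0.344, 0.939, -0.0, 0.001]
ft_force: [0.1, -0.0, -0.1]
grip_width: 0.0004
grip_force: 0.0
```

Request:
move_arm(
  commands=[
    {"hand": 0, "travel": [0, 0, 0.3], "twist": [0, 0, 0]},
    {"hand": 0, "travel": [0, 0, 0], "twist": [0, 0, 0]},
  ],
)

```text
time: 4.42
position: [0.4642, -0.3597, 0.0958]
tool_rot: [0.344, 0.939, -0.001, 0.001]
ft_force: [0.6, 0.0, 4.1]
grip_width: 0.0005
grip_force: 1.7
```

Request:
move_arm(
  commands=[
    {"hand": 0, "travel": [0, 0, 0.3], "twist": [0, 0, 0]},
    {"hand": 0, "travel": [0, 0, 0.2], "twist": [0, 0, 0]},
    {"hand": 0, "travel": [0, 0, 0.1], "twist": [0, 0, 0]},
    {"hand": 0, "travel": [0, 0, 0], "twist": [0, 0, 0]},
  ],
)

```text
time: 4.75
position: [0.4643, -0.3598, 0.0912]
tool_rot: [0.344, 0.939, -0.001, 0.001]
ft_force: [-1.7, 2.1, 17.5]
grip_width: 0.0007
grip_force: 8.1
```

Fully down (17.5 N, against 6 N needed). Next: rise, open and re-measure the head.

Request:
move_arm(
  commands=[
    {"hand": 0, "travel": [0, 0, -1.0], "twist": [0, 0, 0]},
    {"hand": 0, "travel": [0, 0, -2.5], "twist": [0, 0, 0]},
    {"hand": 6, "travel": [0, 0, 0], "twist": [0, 0, 0]},
    {"hand": 6, "travel": [0, 0, 0], "twist": [0, 0, 0]},
    {"hand": 6, "travel": [0, 0, 0], "twist": [0, 0, 0]},
  ],
)

```text
time: 5.17
position: [0.4629, -0.3586, 0.123]
tool_rot: [0.344, 0.939, 0.0, -0.001]
ft_force: [-0.6, 0.2, -0.2]
grip_width: 0.0135
grip_force: 0.0
```

Request:
move_arm(
  commands=[
    {"hand": 6, "travel": [0, 0, 0], "twist": [0, 0, 0]},
    {"hand": 6, "travel": [0, 0, 0], "twist": [0, 0, 0]},
    {"hand": 6, "travel": [0, 0, 0], "twist": [0, 0, 0]},
  ],
)

```text
time: 5.42
position: [0.4629, -0.3586, 0.1225]
tool_rot: [0.344, 0.939, 0.0, -0.001]
ft_force: [0.5, 0.4, 0.1]
grip_width: 0.0328
grip_force: 0.0
```

```bash
python3 -c "
from h import *
to(.463,-.357,.074)
S=cam('side')
h=cv2.cvtColor(S['frame'],cv2.COLOR_RGB2HSV)[225:262,300:345]; m=cv2.inRange(h,(0,140,90),(8,255,255))|cv2.inRange(h,(172,140,90),(180,255,255))
k=max(cv2.findContours(m,0,1)[0],key=cv2.contourArea)
print(cv2.boundingRect(k),cv2.fitEllipse(cv2.convexHull(k)))
f=S['frame'][190:290,260:400]; cv2.imwrite('pics/s2.png',cv2.resize(f[:,:,::-1],None,fx=5,fy=5,interpolation=cv2.INTER_CUBIC))"
```

```text
pos [ 0.4629 -0.3586  0.1225] yang 49.75 tilt 0.12 q6 -1.718 w 0.0328 F [0.5 0.4 0.1]
travel cm [0.08 0.12 4.85]
(14, 12, 18, 14) ((22.31512451171875, 18.162708282470703), (14.784016609191895, 18.66937255859375), 86.63729858398438)
```

View pics/s2.png

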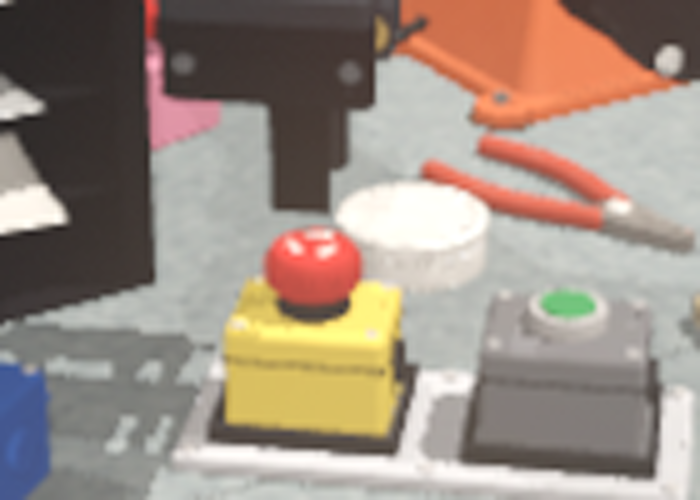

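The head is back up (313,265 in the crop), the box is in its nest and the fingers are opening above it. Next: finish opening, descend beside the head and close gently.

Request:
move_arm(
  commands=[
    {"hand": 6, "travel": [0.1, 0.1, 0], "twist": [0, 0, 0]},
    {"hand": 6, "travel": [0, 0, 0], "twist": [0, 0, 0]},
    {"hand": 6, "travel": [0, 0, 0], "twist": [0, 0, 0]},
    {"hand": 6, "travel": [0, 0, 0], "twist": [0, 0, 0]},
    {"hand": 6, "travel": [0, 0, 1.0], "twist": [0, 0, 0]},
  ],
)

```text
time: 5.88
position: [0.4643, -0.3587, 0.1149]
tool_rot: [0.344, 0.939, -0.001, 0.002]
ft_force: [-0.1, -0.6, -0.1]
grip_width: 0.0588
grip_force: 0.0
```

Request:
move_arm(
  commands=[
    {"hand": 6, "travel": [0, 0, 1.5], "twist": [0, 0, 0]},
    {"hand": 6, "travel": [0, 0, 1.5], "twist": [0, 0, 0]},
    {"hand": 6, "travel": [0, 0, 0.6], "twist": [0, 0, 0]},
    {"hand": 6, "travel": [0, 0, 0.2], "twist": [0, 0, 0]},
    {"hand": 6, "travel": [0, 0, 0], "twist": [0, 0, 0]},
  ],
)

```text
time: 6.3
position: [0.4629, -0.3574, 0.0748]
tool_rot: [0.344, 0.939, 0.0, -0.001]
ft_force: [1.5, -0.1, -0.0]
grip_width: 0.0601
grip_force: 0.0
```

```bash
python3 -c "
from h import *
to(.463,-.357,.074)"
```

```text
pos [ 0.4629 -0.3574  0.0748] yang 49.75 tilt 0.08 q6 -1.717 w 0.0601 F [ 1.5 -0.1 -0. ]
travel cm [0.02 0.03 0.08]
```

Request:
move_arm(
  commands=[
    {"hand": 3, "travel": [0, 0, 0], "twist": [0, 0, 0]},
    {"hand": 3, "travel": [0, 0, 0], "twist": [0, 0, 0]},
    {"hand": 3, "travel": [0, 0, 0], "twist": [0, 0, 0]},
    {"hand": 3, "travel": [0, 0, 0], "twist": [0, 0, 0]},
    {"hand": 3, "travel": [0, 0, 0], "twist": [0, 0, 0]},
  ],
  force=12,
)

```text
time: 6.72
position: [0.4638, -0.3575, 0.0762]
tool_rot: [0.344, 0.939, 0.0, 0.001]
ft_force: [1.9, 1.6, 2.0]
grip_width: 0.0374
grip_force: 12.0
```

Request:
move_arm(
  commands=[
    {"hand": 3, "travel": [0, 0, 0], "twist": [0, 0, 0]},
    {"hand": 3, "travel": [0, 0, 0], "twist": [0, 0, 0]},
  ],
)

```text
time: 6.88
position: [0.4639, -0.3575, 0.0761]
tool_rot: [0.344, 0.939, 0.0, 0.001]
ft_force: [2.3, 2.1, 2.6]
grip_width: 0.0373
grip_force: 12.0
```

Request:
move_arm(
  commands=[
    {"hand": 3, "travel": [0, 0, 0], "twist": [0, 0, 5]},
    {"hand": 3, "travel": [0, 0, 0], "twist": [0, 0, 5]},
    {"hand": 3, "travel": [0, 0, 0], "twist": [0, 0, 5]},
    {"hand": 3, "travel": [0, 0, 0], "twist": [0, 0, 5]},
    {"hand": 3, "travel": [0, 0, 0], "twist": [0, 0, 5]},
  ],
)

```text
time: 7.3
position: [0.4639, -0.3575, 0.076]
tool_rot: [0.541, 0.841, 0.0, 0.001]
ft_force: [3.3, 2.0, 2.8]
grip_width: 0.0375
grip_force: 12.0
```

Request:
move_arm(
  commands=[
    {"hand": 3, "travel": [0, 0, 0], "twist": [0, 0, 5]},
    {"hand": 3, "travel": [0, 0, 0], "twist": [0, 0, 5]},
    {"hand": 3, "travel": [0, 0, 0], "twist": [0, 0, 5]},
    {"hand": 3, "travel": [0, 0, 0], "twist": [0, 0, 5]},
    {"hand": 3, "travel": [0, 0, 0], "twist": [0, 0, 5]},
  ],
)

```text
time: 7.72
position: [0.464, -0.3576, 0.076]
tool_rot: [0.71, 0.704, 0.0, 0.001]
ft_force: [3.1, 2.2, 2.0]
grip_width: 0.0375
grip_force: 12.0
```

```bash
python3 -c "
from h import *
to(.463,-.357,.074);print(robot.get_obs()['moment'])"
```

```text
pos [ 0.464  -0.3576  0.076 ] yang -0.5 tilt 0.08 q6 -0.84 w 0.0375 F [3.1 2.2 2. ]
travel cm [ 0.05 -0.1   0.2 ]
[ 0.27476401 -0.39176851  0.03306818]
```

Request:
move_arm(
  commands=[
    {"hand": 3, "travel": [0, 0, 0], "twist": [0, 0, 4]},
    {"hand": 3, "travel": [0, 0, 0], "twist": [0, 0, 4]},
    {"hand": 3, "travel": [0, 0, 0], "twist": [0, 0, 3]},
    {"hand": 3, "travel": [0, 0, 0], "twist": [0, 0, 0]},
  ],
)

```text
time: 8.05
position: [0.4643, -0.358, 0.0761]
tool_rot: [0.773, 0.635, 0.0, 0.001]
ft_force: [4.0, 2.1, 2.2]
grip_width: 0.0374
grip_force: 12.0
```

```bash
python3 -c "
from h import *
to(.463,-.357,.074);print(robot.get_obs()['moment'])"
```

```text
pos [ 0.4643 -0.358   0.0761] yang -11.23 tilt 0.14 q6 -0.652 w 0.0374 F [4.  2.1 2.2]
travel cm [ 0.07 -0.14  0.21]
[ 0.18929724 -0.60228938  0.3014667 ]
```

Moment about z rose to 0.30 N m, so the head is on its stop. Next: release, rise and turn back to the box's gripping angle.

Request:
move_arm(
  commands=[
    {"hand": 7.5, "travel": [0, 0, 0], "twist": [0, 0, 0]},
    {"hand": 7.5, "travel": [0, 0, 0], "twist": [0, 0, 0]},
    {"hand": 7.5, "travel": [0, 0, 0], "twist": [0, 0, 0]},
    {"hand": 7.5, "travel": [0, 0, 0], "twist": [0, 0, 0]},
    {"hand": 7.5, "travel": [0, 0, -2], "twist": [0, 0, 0]},
  ],
)

```text
time: 8.47
position: [0.4608, -0.3557, 0.0923]
tool_rot: [0.773, 0.634, -0.0, -0.004]
ft_force: [-0.9, 0.9, -0.4]
grip_width: 0.0628
grip_force: 0.0
```

Request:
move_arm(
  commands=[
    {"hand": 7.5, "travel": [0, 0, -2.5], "twist": [0, 0, -7]},
    {"hand": 7.5, "travel": [0, 0, 0], "twist": [0, 0, -7]},
    {"hand": 7.5, "travel": [0, 0, 0], "twist": [0, 0, -7]},
    {"hand": 7.5, "travel": [0, 0, 0], "twist": [0, 0, -7]},
    {"hand": 7.5, "travel": [0, 0, 0], "twist": [0, 0, -7]},
  ],
)

```text
time: 8.88
position: [0.4627, -0.3576, 0.1205]
tool_rot: [0.544, 0.839, -0.0, -0.0]
ft_force: [0.9, -1.0, 0.2]
grip_width: 0.0745
grip_force: 0.0
```

Request:
move_arm(
  commands=[
    {"hand": 7.5, "travel": [0, 0, 0], "twist": [0, 0, -7]},
    {"hand": 7.5, "travel": [0, 0, 0], "twist": [0, 0, -7]},
    {"hand": 7.5, "travel": [0, 0, 0], "twist": [0, 0, -7]},
    {"hand": 7.5, "travel": [0, 0, 0], "twist": [0, 0, -5]},
    {"hand": 7.5, "travel": [0, 0, 0], "twist": [0, 0, 0]},
  ],
)

```text
time: 9.3
position: [0.4627, -0.3576, 0.1203]
tool_rot: [0.343, 0.939, 0.0, -0.001]
ft_force: [0.5, 0.8, 0.1]
grip_width: 0.0747
grip_force: 0.0
```

```bash
python3 -c "
from h import *
to(.463,-.357,.038)
S=cam('side');f=S['frame'][190:290,260:400]; cv2.imwrite('pics/s3.png',cv2.resize(f[:,:,::-1],None,fx=5,fy=5,interpolation=cv2.INTER_CUBIC))"
```

```text
pos [ 0.4627 -0.3576  0.1203] yang 49.84 tilt 0.06 q6 -1.718 w 0.0747 F [0.5 0.8 0.1]
travel cm [0.01 0.06 8.23]
```

View pics/s3.png

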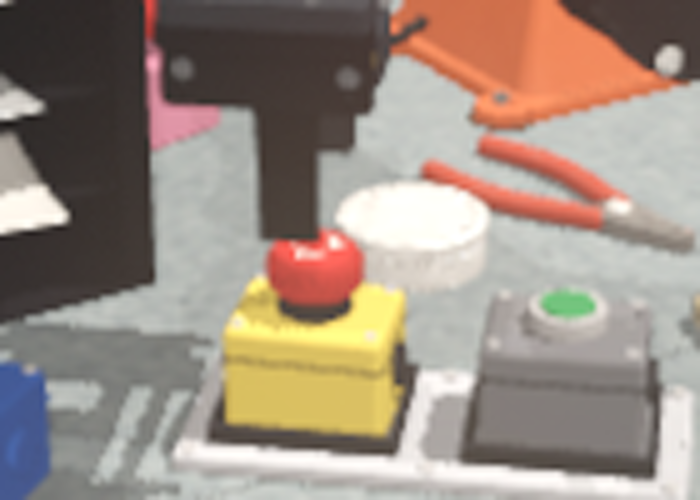

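The arrows have moved, the head is up and the box is in its nest. Next: descend to grip the long sides.

Request:
move_arm(
  commands=[
    {"hand": 7.5, "travel": [0, 0, 2.5], "twist": [0, 0, 0]},
    {"hand": 7.5, "travel": [0, 0, 2.5], "twist": [0, 0, 0]},
    {"hand": 7.5, "travel": [0, 0, 2.0], "twist": [0, 0, 0]},
    {"hand": 7.5, "travel": [0, 0, 1.0], "twist": [0, 0, 0]},
    {"hand": 7.5, "travel": [0, 0, 0], "twist": [0, 0, 0]},
  ],
)

```text
time: 9.77
position: [0.4619, -0.3564, 0.0382]
tool_rot: [0.345, 0.939, 0.001, -0.002]
ft_force: [0.1, 1.6, -0.7]
grip_width: 0.075
grip_force: 0.0
```

Request:
move_arm(
  commands=[
    {"hand": 4, "travel": [0, 0, 0], "twist": [0, 0, 0]},
    {"hand": 4, "travel": [0, 0, 0], "twist": [0, 0, 0]},
    {"hand": 4, "travel": [0, 0, 0], "twist": [0, 0, 0]},
    {"hand": 4, "travel": [0, 0, 0], "twist": [0, 0, 0]},
    {"hand": 4, "travel": [0, 0, 0], "twist": [0, 0, 0]},
  ],
  force=30,
)

```text
time: 10.18
position: [0.4638, -0.3579, 0.0417]
tool_rot: [0.344, 0.939, -0.0, 0.001]
ft_force: [-0.2, 0.8, 1.9]
grip_width: 0.0526
grip_force: 29.6
```

Request:
move_arm(
  commands=[
    {"hand": 4, "travel": [0, 0, 0], "twist": [0, 0, 0]},
    {"hand": 4, "travel": [0, 0, 0], "twist": [0, 0, 0]},
  ],
)

```text
time: 10.35
position: [0.4638, -0.3579, 0.0417]
tool_rot: [0.344, 0.939, -0.0, 0.001]
ft_force: [0.3, 0.7, 5.7]
grip_width: 0.0524
grip_force: 29.6
```

Request:
move_arm(
  commands=[
    {"hand": 4, "travel": [0, 0, -0.6], "twist": [0, 0, 0]},
    {"hand": 4, "travel": [0, 0, -1], "twist": [0, 0, 0]},
    {"hand": 4, "travel": [0, 0, -1.5], "twist": [0, 0, 0]},
    {"hand": 4, "travel": [0, 0, -1.5], "twist": [0, 0, 0]},
    {"hand": 4, "travel": [0, 0, -1.5], "twist": [0, 0, 0]},
  ],
)

```text
time: 10.77
position: [0.4623, -0.3569, 0.1017]
tool_rot: [0.344, 0.939, 0.001, -0.001]
ft_force: [0.0, -0.1, -5.2]
grip_width: 0.0522
grip_force: 29.6
```

Request:
move_arm(
  commands=[
    {"hand": 4, "travel": [0, 0, -1.5], "twist": [0, 0, 0]},
    {"hand": 4, "travel": [0, 0, -2], "twist": [0, 0, 0]},
    {"hand": 4, "travel": [0, 0, -2], "twist": [0, 0, 0]},
    {"hand": 4, "travel": [0, 0, -2], "twist": [0, 0, 0]},
    {"hand": 4, "travel": [0, 0, -1.5], "twist": [0, 0, 0]},
  ],
)

```text
time: 11.18
position: [0.4626, -0.3572, 0.1929]
tool_rot: [0.344, 0.939, -0.0, -0.0]
ft_force: [0.2, -0.7, -5.2]
grip_width: 0.0519
grip_force: 29.6
```

Request:
move_arm(
  commands=[
    {"hand": 4, "travel": [0, 0, -0.8], "twist": [0, 0, 0]},
    {"hand": 4, "travel": [0, 0, 0], "twist": [0, 0, 0]},
    {"hand": 4, "travel": [0, 0, 0], "twist": [0, 0, 0]},
    {"hand": 4, "travel": [0, 0, 0], "twist": [0, 0, 0]},
    {"hand": 4, "travel": [0, 0, 0], "twist": [0, 0, 0]},
  ],
)

```text
time: 11.6
position: [0.4624, -0.3568, 0.198]
tool_rot: [0.344, 0.939, 0.001, -0.002]
ft_force: [-0.3, -0.1, -5.6]
grip_width: 0.0522
grip_force: 29.6
```

```bash
python3 -c "
from h import *
to(.463,-.357,.2)
S=cam('side','s4')"
```

```text
pos [ 0.4624 -0.3568  0.198 ] yang 49.75 tilt 0.2 q6 -1.717 w 0.0522 F [-0.3 -0.1 -5.6]
travel cm [-0.06  0.02 -0.2 ]
```

View pics/s4.png

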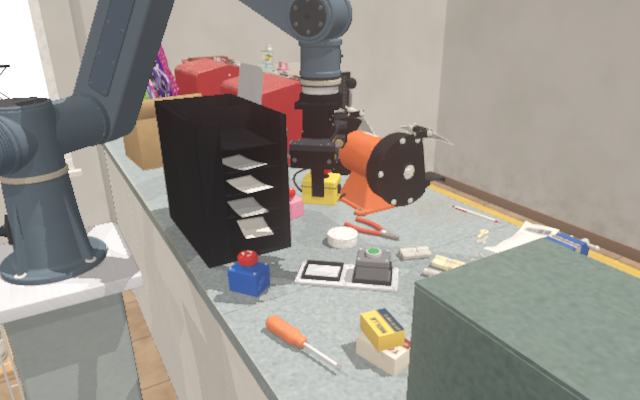

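The yellow box hangs level in the fingers at (322,188), its nest is empty, and the grey unit, tin and nippers haven't moved. Holding for over 3 s.

Request:
move_arm(
  commands=[
    {"hand": 4, "travel": [0, 0, 0], "twist": [0, 0, 0]},
    {"hand": 4, "travel": [0, 0, 0], "twist": [0, 0, 0]},
    {"hand": 4, "travel": [0, 0, 0], "twist": [0, 0, 0]},
    {"hand": 4, "travel": [0, 0, 0], "twist": [0, 0, 0]},
    {"hand": 4, "travel": [0, 0, 0], "twist": [0, 0, 0]},
  ],
)

```text
time: 12.07
position: [0.4632, -0.3576, 0.1995]
tool_rot: [0.344, 0.939, 0.0, -0.0]
ft_force: [0.4, -0.5, -4.7]
grip_width: 0.0522
grip_force: 29.6
```

Request:
move_arm(
  commands=[
    {"hand": 4, "travel": [0, 0, 0], "twist": [0, 0, 0]},
    {"hand": 4, "travel": [0, 0, 0], "twist": [0, 0, 0]},
    {"hand": 4, "travel": [0, 0, 0], "twist": [0, 0, 0]},
    {"hand": 4, "travel": [0, 0, 0], "twist": [0, 0, 0]},
    {"hand": 4, "travel": [0, 0, 0], "twist": [0, 0, 0]},
  ],
)

```text
time: 12.48
position: [0.4632, -0.3576, 0.1996]
tool_rot: [0.344, 0.939, -0.0, 0.0]
ft_force: [-0.3, 0.4, -5.6]
grip_width: 0.0527
grip_force: 29.6
```

Request:
move_arm(
  commands=[
    {"hand": 4, "travel": [0, 0, 0], "twist": [0, 0, 0]},
    {"hand": 4, "travel": [0, 0, 0], "twist": [0, 0, 0]},
    {"hand": 4, "travel": [0, 0, 0], "twist": [0, 0, 0]},
    {"hand": 4, "travel": [0, 0, 0], "twist": [0, 0, 0]},
    {"hand": 4, "travel": [0, 0, 0], "twist": [0, 0, 0]},
  ],
)

```text
time: 12.9
position: [0.4632, -0.3576, 0.1996]
tool_rot: [0.344, 0.939, -0.0, 0.0]
ft_force: [0.6, 0.9, -5.6]
grip_width: 0.0519
grip_force: 29.6
```

Request:
move_arm(
  commands=[
    {"hand": 4, "travel": [0, 0, 0], "twist": [0, 0, 0]},
    {"hand": 4, "travel": [0, 0, 0], "twist": [0, 0, 0]},
    {"hand": 4, "travel": [0, 0, 0], "twist": [0, 0, 0]},
    {"hand": 4, "travel": [0, 0, 0], "twist": [0, 0, 0]},
    {"hand": 4, "travel": [0, 0, 0], "twist": [0, 0, 0]},
  ],
)

```text
time: 13.32
position: [0.4632, -0.3576, 0.1996]
tool_rot: [0.344, 0.939, -0.0, 0.0]
ft_force: [0.3, -0.2, -4.7]
grip_width: 0.052
grip_force: 29.6
```

Request:
move_arm(
  commands=[
    {"hand": 4, "travel": [0, 0, 0], "twist": [0, 0, 0]},
    {"hand": 4, "travel": [0, 0, 0], "twist": [0, 0, 0]},
    {"hand": 4, "travel": [0, 0, 0], "twist": [0, 0, 0]},
    {"hand": 4, "travel": [0, 0, 0], "twist": [0, 0, 0]},
    {"hand": 4, "travel": [0, 0, 0], "twist": [0, 0, 0]},
  ],
)

```text
time: 13.73
position: [0.4632, -0.3576, 0.1995]
tool_rot: [0.344, 0.939, -0.0, -0.0]
ft_force: [-0.2, -0.3, -5.4]
grip_width: 0.052
grip_force: 29.6
```

Request:
move_arm(
  commands=[
    {"hand": 4, "travel": [0, 0, 0], "twist": [0, 0, 0]},
    {"hand": 4, "travel": [0, 0, 0], "twist": [0, 0, 0]},
    {"hand": 4, "travel": [0, 0, 0], "twist": [0, 0, 0]},
    {"hand": 4, "travel": [0, 0, 0], "twist": [0, 0, 0]},
    {"hand": 4, "travel": [0, 0, 0], "twist": [0, 0, 0]},
  ],
)

```text
time: 14.15
position: [0.4632, -0.3576, 0.1995]
tool_rot: [0.344, 0.939, 0.0, -0.0]
ft_force: [-0.3, -0.6, -4.8]
grip_width: 0.0521
grip_force: 29.6
```

Request:
move_arm(
  commands=[
    {"hand": 4, "travel": [0, 0, 0], "twist": [0, 0, 0]},
    {"hand": 4, "travel": [0, 0, 0], "twist": [0, 0, 0]},
    {"hand": 4, "travel": [0, 0, 0], "twist": [0, 0, 0]},
    {"hand": 4, "travel": [0, 0, 0], "twist": [0, 0, 0]},
    {"hand": 4, "travel": [0, 0, 0], "twist": [0, 0, 0]},
  ],
)

```text
time: 14.57
position: [0.4633, -0.3576, 0.1995]
tool_rot: [0.344, 0.939, 0.0, -0.0]
ft_force: [0.9, -0.8, -5.4]
grip_width: 0.0522
grip_force: 29.6
```

Request:
move_arm(
  commands=[
    {"hand": 4, "travel": [0, 0, 0], "twist": [0, 0, 0]},
    {"hand": 4, "travel": [0, 0, 0], "twist": [0, 0, 0]},
    {"hand": 4, "travel": [0, 0, 0], "twist": [0, 0, 0]},
    {"hand": 4, "travel": [0, 0, 0], "twist": [0, 0, 0]},
    {"hand": 4, "travel": [0, 0, 0], "twist": [0, 0, 0]},
  ],
)

```text
time: 14.98
position: [0.4632, -0.3576, 0.1996]
tool_rot: [0.344, 0.939, -0.0, 0.0]
ft_force: [-0.2, 0.1, -5.7]
grip_width: 0.0522
grip_force: 29.6
```

```bash
python3 -c "
from h import *
to(.463,-.357,.2)
c=cam('side'); h=cv2.cvtColor(c['frame'],cv2.COLOR_RGB2HSV)[150:225,290:345]
k=max(cv2.findContours(cv2.inRange(h,(20,120,90),(35,255,255)),0,1)[0],key=cv2.contourArea); x,y,w,hh=cv2.boundingRect(k); print(x+290,y+150,w,hh)
print('expected underside centre px',proj(c,(.463,-.357,.164)))
print(robot.hand_in())"
```

```text
pos [ 0.4632 -0.3576  0.1996] yang 49.76 tilt 0.0 q6 -1.717 w 0.0522 F [-0.2  0.1 -5.7]
travel cm [ 0.06  0.03 -0.04]
303 172 39 32
expected underside centre px [321.91340678 199.77880096]
the job is handed in; nothing more can be done
None
```

The job is handed in (no verdict came back): I pressed the red head fully and it sprang back, turned it clockwise to its stop, then lifted the yellow box, held it level and still for over 3 s at about 16 cm, and it is still held; the last picture showed the grey box, nippers and tin in place.

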